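# Seat the mould cover on its pins

## Task

The flat pouring cover of the wax mould is lying crooked on top of the two locating pins. Using only your fingertips, without gripping or lifting it, push the cover back against the stop rail and slide it along to the right until its two holes drop over the pins and it lies flush on the mould, then let go of it. Leave everything else standing where it is.

Things in the scene. Friction and masses are not known exactly. Their poses are not given: they have to be found in the camera images.
- mould: fixed dark steel lower half of a wax mould. Origin: on the bench, under the middle of the seated cover's place; x points to the stop rail (away from the robot), y left, z up. Its flat top lies 20 mm above the bench, from x = -62 mm to the rail, 164 mm wide (y = -82 to 82), with three shallow 30 mm cavities along x = 8 mm. Two steel pins stand near its front edge
- seat (a point): middle of the seated cover's place, on the mould's top (20 mm above the bench), axes as the mould's; the seated cover's origin comes here and its axes agree
- rail (a point): middle of the lower edge of the stop rail's near face: x = 60.5, y = 0, z = 20 mm in the mould's frame. The rail is a fixed upright bar along y at the back of the mould, 190 mm long, rising 18 mm above the mould's top
- pin_left (a point): top of the left locating pin: x = -43, y = 45, z = 29 mm in the mould's frame. Both pins are 10 mm thick and stand 9 mm above the mould's top, tapering over the last 2.5 mm to 6 mm
- pin_right (a point): top of the right locating pin, like the left: x = -43, y = -45, z = 29 mm in the mould's frame
- cover: loose bright aluminium plate, 120 mm (x) by 180 (y) by 8 thick, 0.3 to 0.65 kg. Origin: middle of its underside. Two locating holes near its front edge, three 16 mm pouring holes along x = 8 mm. It starts with its front part on the pin tips and its back edge on the mould's top (tilt about 6 deg), 14 to 24 mm too far from the rail, 14 to 34 mm too far left, up to 5 deg askew
- cover_mid (a point): middle of the cover's top face, 8 mm above its origin. A few newtons slide the cover; against the rail and in line with the pins it drops by its own weight and the pins stop it. Seated, it overhangs the mould's block by 8 mm at the left and right, ends 2 mm behind the block's front edge and 0.5 mm from the rail
- hole_left (a point): left locating hole of the cover, at its underside: x = -43, y = 45, z = 0 mm in the cover's frame; 14 mm wide (pin 10 mm)
- hole_right (a point): right locating hole of the cover, at its underside: x = -43, y = -45, z = 0 mm in the cover's frame; 14 mm wide (pin 10 mm)
- tin_red: shut candle tin, 67 mm across, 46 tall, standing to the right of the mould; origin at the middle of its underside. A bystander, to be left alone
- tin_black: second shut candle tin, 67 mm across, 46 tall, standing to the right of the mould, farther back; origin at the middle of its underside. A bystander, to be left alone
- bottle_a: dropper bottle, 37 mm across, 108 tall, standing farther back than the mould, the smaller and left one of two; origin at the middle of its underside. A bystander, to be left alone (stuck fast to the bench)
- bottle_b: dropper bottle, 44 mm across, 125 tall, standing farther back than the mould, the larger and right one of two; origin at the middle of its underside. A bystander, to be left alone (stuck fast to the bench)
- spool: wick spool, 60 mm across, 52 tall, standing to the right near the front edge; origin at the middle of its underside. A bystander, to be left alone (stuck fast to the bench)
- sander: cork sanding block, 60x100x28 mm, lying to the left beside a carton; origin at the middle of its underside. A bystander, to be left alone (stuck fast to the bench)

How it is judged:
By the outcome, as a careful person would: the job done as asked, in the order asked, and still so for the second after the job is handed in, with the robot touching nothing.
It also fails if it takes over 48 s, if anything falls off the work surface, if the arm or the gripper's body presses on something with over 40 N, if the wrist force passes 120 N, or if a joint passes its speed limit or range.

## Robot

A 7-joint arm with a two-finger parallel gripper is mounted at the origin on a cart in front of the work surface, level with it; the furniture and walls round the work are solid. World frame = base frame: x ahead of the robot, y to its left, z up, the work surface at z = 0. Lengths are in m, angles in rad, forces in N, time in s.
With the tool pointing down it reaches from about 0.35 to 0.9 m from the base axis. Payload 8.1 kg.
Tool frame: the origin (TCP) lies on the centre line of the jaws, within the pads' length; the fingertips stand 19 mm ahead of it and the grasp point (between the pads) is the TCP (arm.tip_reach is the distance from the TCP to the fingertips, in m); z points along the fingers, y is the line along which they close (so a half turn about z gives the same grasp; the last joint's range is limited). The gripper opens to 92 mm and grips with 3 to 60 N. Pads are 19 mm wide; open, the fingers measure 130 mm over their backs; the gripper's body (75 mm by 190 mm) begins 47 mm behind the grasp point.
Start: joints at [-1.322, 0.434, 0.025, 1.573, -0.012, 1.134, -0.075], TCP at [0.215, 0.587, 0.246] pointing down, gripper open.
Joint ranges: [-2.62, 2.62], [-0.44, 2.09], [-1.27, 1.32], [0.08, 2.57], [-1.32, 4.46], [0.12, 2], [-2.74, 2.74]. Speed limits (rad/s): [2.22, 2.22, 3.01, 3.01, 3.14, 3.14, 3.14].

## Interface

Orientations are given as a rotation vector (axis times angle).
In Python, from cell import arm gives the robot as it stands.
- The arm moves only by the tool arm_command, never from a script. Its argument "targets" is a list that holds one entry, the list of rows, each a list of 6 numbers: the shift along the tool's x, y, z in m, then the turn, a rotation vector about the tool's x, y, z in rad. A call has 1 to 10 rows; each row shifts and turns the commanded pose from where the row before left it, along the tool's axes as they then stand; what a row does not reach is not made up. A row lasts 1/8 s, in which the tool goes at most 62.5 mm and 10.7 degrees, less where a joint would pass 70% of its speed; a pose out of reach is approached as far as the arm can. A call with a gripper value outside its range is refused whole. "jaw" is the finger opening in m, from 0 to 0.0918, set as the call begins (left out, the last holds). The fingers move at their own pace and stop on an object; "newtons" is the grip in N (left out, the last holds). Time passes only in rows, so rows that do not move let the fingers close. It gives the time, the measured TCP pose, the force, the opening and the grip force at its end, in the units of the state.
- arm.observe(): the state, without advancing time (a new reading comes with each control period).
- arm.get_image(name): name is "side" or "top"; returns a dict with "pixels" (400x640x3 uint8, red, green, blue), "z_map" (400x640 float32, m along the optical axis (not along the pixel's ray), 0 where there is no reading), "fx", "fy", "cx", "cy" (pixels), "dist" ([k1, k2, p1, p2, k3] as OpenCV has them; the pictures are not rectified), "xyz" and "rotation" of the camera in the world. Camera axes: x right, y down, z forward; pixel columns grow to the right and rows downward; lengths in m; the calibration is good to about 2 mm. A picture is of the moment at which its call begins.
- arm.sign_off(): hands the job in; it is judged then, once.
The state is a dict: "clock": time; "joints": joint angles; "dq": joint speeds; "joint_efforts": joint torques, N m; "position": TCP position; "ee_rot": TCP orientation; "force": force on the tool from outside, world axes, zero at the start; "ft_torque": the same for the moment, N m; "width": opening from 0.0 (shut) to 1.0 (fully open); "gripper_force": force on a finger pad.
Only numpy, scipy, OpenCV 4.12 (cv2) and the standard library are available. Lean on these libraries where they do the work, as an engineer would, in place of code of your own. Each camera call takes 0.05 s, during which the arm holds its last target. There are 200 camera calls.

## Working session

There is one attempt and no reset: what is moved stays moved. The work goes in short steps, Python scripts to look and compute and a tool call to move; the robot and the scene stay as the last step left them, time stands still between calls to the robot, and variables do not carry over. Pictures are saved under pics/ and viewed, at most 10 in all, crops included, and the job is handed in when it is done.

Besides the shell and the picture viewer there is one more tool, called after "Call:" by a JSON object that holds its "name" and its "arguments", one argument or row to a line. arm_command: Moves the arm, as the interface text tells. Its arguments: {"type":"object","properties":{"targets":{"type":"array","items":{"type":"array","items":{"type":"array","items":{"type":"number"}}}},"jaw":{"type":"number"},"newtons":{"type":"number"}},"required":["targets"]}

```bash
mkdir -p pics; cat > h.py <<'E'
import numpy as np, cv2
from cell import arm
def snap(name,fn):
    im=arm.get_image(name); cv2.imwrite('pics/'+fn,im['pixels'][:,:,::-1]); np.save('pics/last_'+name+'.npy',im,allow_pickle=True); return im
def load(name): return np.load('pics/last_'+name+'.npy',allow_pickle=True).item()
def K(im): return np.array([[im['fx'],0,im['cx']],[0,im['fy'],im['cy']],[0,0,1.]])
def rot(im):
    R=np.array(im['rotation'],float); return R if R.shape==(3,3) else cv2.Rodrigues(R)[0]
def ray(im,uv):
    p=cv2.undistortPoints(np.array(uv,float).reshape(-1,1,2),K(im),np.array(im['dist']))[:,0]
    return (rot(im)@np.c_[p,np.ones(len(p))].T).T
def at_depth(im,uv):
    z=np.array([im['z_map'][int(v),int(u)] for u,v in uv]); return np.array(im['xyz'])+ray(im,uv)*z[:,None]
def at_z(im,uv,z):
    r=ray(im,uv); c=np.array(im['xyz']); return c+r*((z-c[2])/r[:,2])[:,None]
E
python3 - <<'E'
from h import *
for n in('top','side'):
    im=snap(n,n+'0.png'); print(n,im['xyz'],np.round(im['rotation'],3),im['fx'],im['dist'])
print(arm.observe())
E
```

```text
top [ 0.36116181 -0.00234976  1.15390311] [-2.14  2.13 -0.18] 408.1287666332572 [-0.10636838  0.          0.          0.          0.        ]
side [0.57479833 1.28708333 0.60395946] [-0.024 -2.6    1.708] 482.98028821859714 [0.04381372 0.         0.         0.         0.        ]
{'clock': 0.1, 'joints': array([-1.32158489,  0.43517268,  0.02499413,  1.57399147, -0.01161169,
        1.13402536, -0.0750806 ]), 'dq': array([ 0.00014491, -0.00204024, -0.00034549, -0.00135189,  0.00063617,
       -0.00023793,  0.00103939]), 'joint_efforts': array([ 3.41314088e-03, -6.69119596e+01,  9.88342054e-01, -3.15142679e+01,
       -6.04368397e-02,  3.73856595e-02,  4.98876307e-05]), 'position': array([0.21527978, 0.58629043, 0.2450173 ]), 'ee_rot': array([-5.49870149e-01, -3.09296903e+00,  2.27163380e-03]), 'force': array([-0.10708996, -1.09926692, -0.80956662]), 'ft_torque': array([-0.00149556,  0.00204245,  0.01162575]), 'gripper_force': 0.0, 'width': 1.0043502476919248}
```

View pics/top0.png

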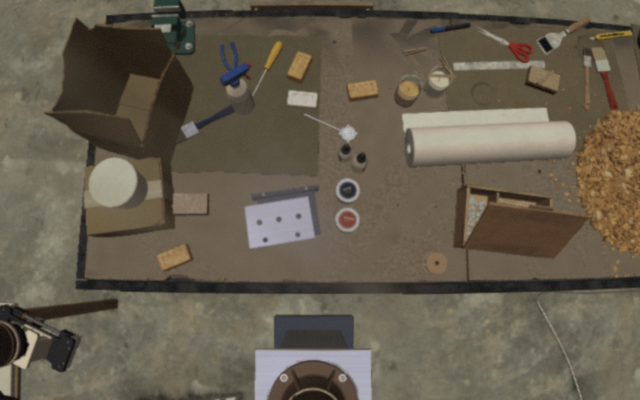

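View pics/side0.png

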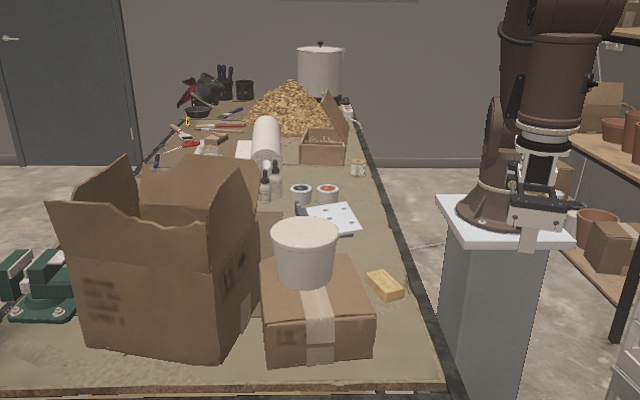

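The top view shows the cover at about (246..316, 197..247) and the rail from (252,195) to (318,187). The tins are at (347,190) and (347,219). Next is an enlarged crop.

```bash
python3 - <<'E'
from h import *
im=load('top'); c=im['pixels'][175:260,232:342,::-1]
cv2.imwrite('pics/c1.png',cv2.resize(c,None,fx=7,fy=7,interpolation=cv2.INTER_CUBIC))
print(at_depth(im,[(347,190),(347,219),(280,222)]).round(3))
E
```

```text
[[ 0.588 -0.093  0.046]
 [ 0.506 -0.092  0.047]
 [ 0.498  0.092  0.039]]
```

View pics/c1.png

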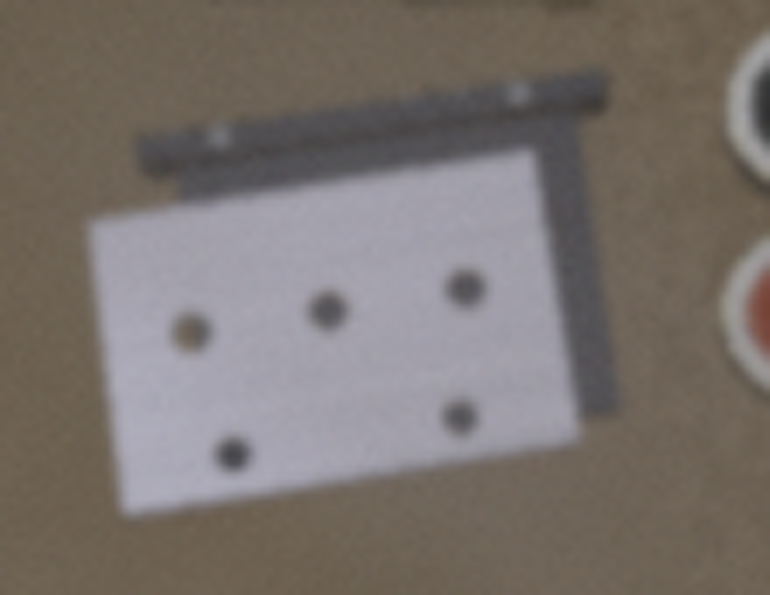

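The crop shows cover corners at about (90,218), (535,150), (580,438) and (122,517) in crop pixels. The mould's right edge runs (575,115) to (615,412), and the rail's right end is at (607,75..108).

```bash
python3 - <<'E'
from h import *
im=load('top')
f=lambda L:[(232+(u+.5)/7-.5,175+(v+.5)/7-.5) for u,v in L]
print('cover back',at_z(im,f([(90,218),(535,150)]),.028).round(4).tolist())
print('cover front',at_z(im,f([(580,438),(122,517)]),.037).round(4).tolist())
print('holes',at_z(im,f([(233,453),(460,417)]),.035).round(4).tolist())
print('rail face bottom',at_z(im,f([(180,175),(400,142),(600,112)]),.02).round(4).tolist())
print('rail far top',at_z(im,f([(137,135),(605,70)]),.038).round(4).tolist())
print('block right bottom edge / front',at_z(im,f([(575,115),(615,410)]),.01).round(4).tolist())
# depth-based: column profiles
Z=im['z_map']
for u in (262,285,305,314):
    vs=np.arange(184,206); P=at_depth(im,[(u,v) for v in vs]); print(u,[(int(v),round(p[0]*1e3),round(p[1]*1e3),round(p[2]*1e3)) for v,p in zip(vs,P)])
E
```

```text
cover back [[0.545, 0.1935, 0.028], [0.5735, 0.0154, 0.028]]
cover front [[0.4572, -0.0031, 0.037], [0.4252, 0.1757, 0.037]]
holes [[0.4507, 0.133, 0.035], [0.4654, 0.044, 0.035]]
rail face bottom [[0.5641, 0.1589, 0.02], [0.578, 0.0702, 0.02], [0.5908, -0.0106, 0.02]]
rail far top [[0.577, 0.1741, 0.038], [0.6042, -0.0124, 0.038]]
block right bottom edge / front [[0.5915, -0.0005, 0.01], [0.4709, -0.0171, 0.01]]
262 [(184, 613, 149, 4), (185, 610, 149, 2), (186, 607, 149, 3), (187, 606, 150, -5), (188, 601, 149, 4), (189, 599, 149, 1), (190, 595, 148, 3), (191, 592, 148, 3), (192, 590, 149, 1), (193, 579, 143, 41), (194, 575, 143, 44), (195, 573, 143, 41), (196, 571, 143, 38), (197, 568, 143, 39), (198, 568, 145, 23), (199, 565, 145, 24), (200, 563, 146, 20), (201, 560, 145, 21), (202, 557, 145, 22), (203, 554, 145, 20), (204, 550, 144, 26), (205, 547, 144, 31)]
285 [(184, 613, 82, 3), (185, 611, 83, -1), (186, 608, 83, -1), (187, 604, 82, 5), (188, 602, 82, 2), (189, 599, 82, 2), (190, 587, 79, 46), (191, 586, 80, 38), (192, 582, 79, 41), (193, 580, 80, 36), (194, 578, 80, 32), (19
[... 399 characters left out ...]
(193, 583, 24, 21), (194, 580, 24, 24), (195, 578, 24, 20), (196, 574, 24, 24), (197, 570, 24, 32), (198, 567, 24, 31), (199, 565, 24, 30), (200, 562, 24, 29), (201, 559, 24, 28), (202, 556, 24, 33), (203, 553, 24, 29), (204, 550, 24, 31), (205, 547, 24, 32)]
314 [(184, 614, -1, 1), (185, 611, -1, 1), (186, 599, -1, 43), (187, 597, -1, 38), (188, 594, -1, 38), (189, 591, -1, 42), (190, 591, -1, 28), (191, 592, -1, 8), (192, 591, -1, -1), (193, 587, -1, 2), (194, 581, -1, 20), (195, 577, -1, 23), (196, 574, -1, 24), (197, 573, -1, 18), (198, 569, -1, 23), (199, 567, -1, 18), (200, 563, -1, 23), (201, 560, -1, 25), (202, 558, -1, 17), (203, 555, -1, 21), (204, 552, -2, 23), (205, 550, -2, 16)]
```

```bash
cat >> h.py <<'E'
from scipy.spatial.transform import Rotation as Rn
YAW=np.radians(8.4); MX=np.array([np.cos(YAW),np.sin(YAW),0]); MY=np.array([-np.sin(YAW),np.cos(YAW),0])
RAIL=np.array([.5763,.081,.02]); SEAT=RAIL-.0605*MX
def m2w(x,y,z): return SEAT+MX*x+MY*y+np.array([0,0,z-.02])   # mould frame, z above bench
def w2m(p): d=np.array(p)-SEAT; return np.array([d@MX,d@MY,p[2]])
def plan(p,deg):
    """tool shift (current axes) to world p, and turn to tool-y heading deg with z down"""
    s=arm.observe(); R=Rn.from_rotvec(s['ee_rot']); d=R.inv().apply(p-s['position'])
    a=np.radians(deg); y=np.array([np.cos(a),np.sin(a),0]); z=np.array([0,0,-1.])
    T=Rn.from_matrix(np.c_[np.cross(y,z),y,z])
    print('now mould',w2m(s['position']).round(4),'shift',d.round(4),'turn',(R.inv()*T).as_rotvec().round(4),'F',s['force'].round(1),'t',s['clock'])
    return d
E
python3 - <<'E'
from h import *
# cover mid in mould frame approx (-.0135,.0255); front edge x=-.0735
plan(m2w(-.11,.0255,.12),98.4)
plan(m2w(-.11,.0255,.045),98.4)
E
```

```text
now mould [-0.2228  0.5526  0.245 ] shift [-0.3511 -0.4088  0.1257] turn [-1.400e-03 -2.000e-04 -4.985e-01] F [-0.1 -1.1 -0.8] t 0.1
now mould [-0.2228  0.5526  0.245 ] shift [-0.3511 -0.4087  0.2007] turn [-1.400e-03 -2.000e-04 -4.985e-01] F [-0.1 -1.1 -0.8] t 0.1
```

Call:
{"name": "arm_command", "arguments": {
  "targets": [
    [[-0.035,-0.041,0,0,0,0],[-0.035,-0.041,0,0,0,0],[-0.035,-0.041,0,0,0,0],[-0.035,-0.041,0,0,0,0],[-0.035,-0.041,0,0,0,0],[-0.035,-0.041,0,0,0,0],[-0.035,-0.041,0,0,0,0],[-0.035,-0.041,0,0,0,0],[-0.035,-0.041,0,0,0,0],[-0.035,-0.041,0,0,0,0]]
  ],
  "jaw": 0.09
}}

```text
clock: 1.35
position: [0.4028, 0.0795, 0.2458]
ee_rot: [0.55, 3.093, 0.001]
force: [0.8, 0.4, 0.9]
width: 0.982
gripper_force: 0.0
```

Call:
{"name": "arm_command", "arguments": {
  "targets": [
    [[0,0,0.03,0,0,-0.125],[0,0,0.03,0,0,-0.125],[0,0,0.03,0,0,-0.125],[0,0,0.03,0,0,-0.125],[0,0,0,0,0,0],[0,0,0,0,0,0]]
  ]
}}

```text
clock: 2.1
position: [0.403, 0.0812, 0.1265]
ee_rot: [-0.228, 3.133, 0.0]
force: [0.6, -0.3, -0.5]
width: 0.98
gripper_force: 0.0
```

```bash
python3 - <<'E'
from h import *
plan(m2w(-.11,.0255,.045),98.4)
E
```

```text
now mould [-0.1109  0.0255  0.1265] shift [-0.0009 -0.      0.0815] turn [ 0.0001  0.0004 -0.0015] F [ 0.6 -0.3 -0.5] t 2.1
```

Call:
{"name": "arm_command", "arguments": {
  "targets": [
    [[0,0,0.03,0,0,0],[0,0,0.03,0,0,0],[0,0,0.024,0,0,0],[0,0,0,0,0,0],[-0.008,0,0,0,0,0],[-0.008,0,0,0,0,0],[-0.004,0,0,0,0,0],[-0.004,0,0,0,0,0],[0,0,0,0,0,0]]
  ]
}}

```text
clock: 3.22
position: [0.4267, 0.0848, 0.0418]
ee_rot: [-0.232, 3.133, 0.0]
force: [-1.2, 0.4, 0.8]
width: 0.981
gripper_force: 0.0
```

Call:
{"name": "arm_command", "arguments": {
  "targets": [
    [[-0.002,0,0,0,0,0],[-0.002,0,0,0,0,0],[-0.002,0,0,0,0,0],[-0.002,0,0,0,0,0],[0,0,0,0,0,0]]
  ]
}}

```text
clock: 3.85
position: [0.4345, 0.0859, 0.0417]
ee_rot: [-0.232, 3.133, -0.0]
force: [0.0, 0.1, 0.2]
width: 0.981
gripper_force: 0.3
```

```bash
python3 - <<'E'
from h import *
plan(m2w(-.069,.0255,.0425),98.4)
im=snap('top','t1.png'); c=im['pixels'][175:260,232:342,::-1]
cv2.imwrite('pics/c2.png',cv2.resize(c,None,fx=7,fy=7,interpolation=cv2.INTER_CUBIC))
E
```

```text
now mould [-0.079   0.0255  0.0417] shift [-0.01   -0.0001 -0.0008] turn [-0.0001  0.0002  0.0014] F [0.  0.1 0.2] t 3.85
```

View pics/c2.png

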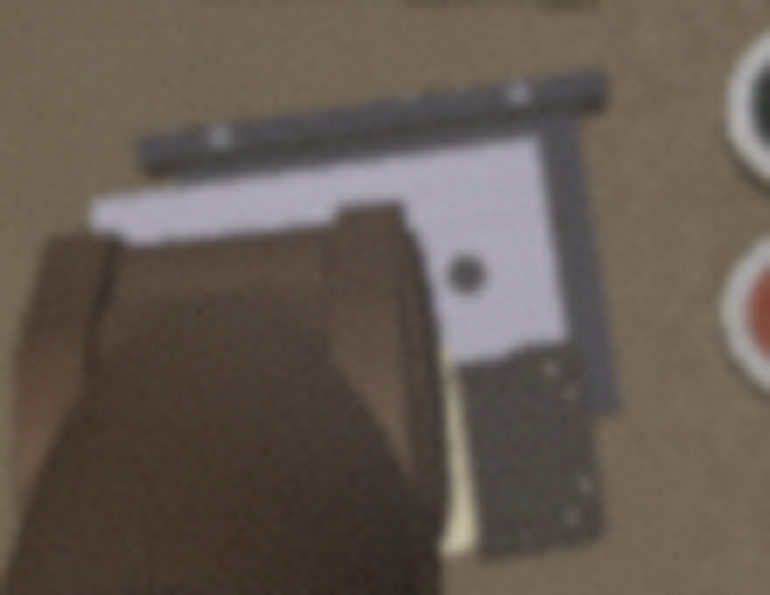

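The crop shows the cover being pushed. Its back edge now runs (90,200) to (540,137), parallel to the rail with about 7 mm left to go.

Call:
{"name": "arm_command", "arguments": {
  "targets": [
    [[-0.002,0,0,0,0,0],[-0.002,0,0,0,0,0],[-0.0015,0,0,0,0,0],[0,0,0,0,0,0]]
  ]
}}

```text
clock: 4.4
position: [0.44, 0.0868, 0.0417]
ee_rot: [-0.232, 3.133, 0.0]
force: [-0.5, -0.2, -0.0]
width: 0.982
gripper_force: 0.3
```

Call:
{"name": "arm_command", "arguments": {
  "targets": [
    [[-0.001,0,0,0,0,0],[-0.0005,0,0,0,0,0],[0,0,0,0,0,0]]
  ]
}}

```text
clock: 4.78
position: [0.4413, 0.087, 0.0417]
ee_rot: [-0.232, 3.133, 0.0]
force: [-1.4, -0.7, -0.2]
width: 0.981
gripper_force: 0.6
```

Call:
{"name": "arm_command", "arguments": {
  "targets": [
    [[-0.0005,0,0,0,0,0],[-0.0005,0,0,0,0,0],[0,0,0,0,0,0]]
  ]
}}

```text
clock: 5.15
position: [0.4423, 0.0871, 0.0417]
ee_rot: [-0.232, 3.133, 0.0]
force: [-1.1, -0.3, -1.0]
width: 0.981
gripper_force: 0.5
```

Call:
{"name": "arm_command", "arguments": {
  "targets": [
    [[-0.0005,0,0,0,0,0],[-0.0005,0,0,0,0,0],[-0.0005,0,0,0,0,0]]
  ]
}}

```text
clock: 5.52
position: [0.4437, 0.0873, 0.0417]
ee_rot: [0.232, -3.133, -0.0]
force: [-1.5, 0.3, -1.2]
width: 0.977
gripper_force: 0.6
```

Call:
{"name": "arm_command", "arguments": {
  "targets": [
    [[-0.0005,0,0,0,0,0],[-0.0005,0,0,0,0,0]]
  ]
}}

```text
clock: 5.78
position: [0.4445, 0.0875, 0.0417]
ee_rot: [0.232, -3.133, 0.0]
force: [-2.0, -0.4, -0.7]
width: 0.982
gripper_force: 1.1
```

Call:
{"name": "arm_command", "arguments": {
  "targets": [
    [[-0.0005,0,0,0,0,0],[-0.0005,0,0,0,0,0],[0,0,0,0,0,0]]
  ]
}}

```text
clock: 6.15
position: [0.4447, 0.0874, 0.0415]
ee_rot: [0.232, -3.131, 0.0]
force: [-4.6, -1.9, 1.6]
width: 0.98
gripper_force: 2.5
```

Call:
{"name": "arm_command", "arguments": {
  "targets": [
    [[-0.0005,0,0,0,0,0],[-0.0005,0,0,0,0,0],[0,0,0,0,0,0]]
  ]
}}

```text
clock: 6.52
position: [0.4448, 0.0874, 0.0414]
ee_rot: [0.233, -3.13, 0.001]
force: [-7.2, -0.5, 3.9]
width: 0.982
gripper_force: 3.8
```

```bash
python3 - <<'E'
from h import *
plan(m2w(-.069,.0255,.0425),98.4)
im=snap('top','t2.png'); c=im['pixels'][175:260,232:342,::-1]
cv2.imwrite('pics/c3.png',cv2.resize(c,None,fx=7,fy=7,interpolation=cv2.INTER_CUBIC))
E
```

```text
now mould [-0.0686  0.0256  0.0414] shift [ 0.0004 -0.0001 -0.0011] turn [-0.0001 -0.0034  0.0017] F [-7.2 -0.5  3.9] t 6.525
```

View pics/c3.png

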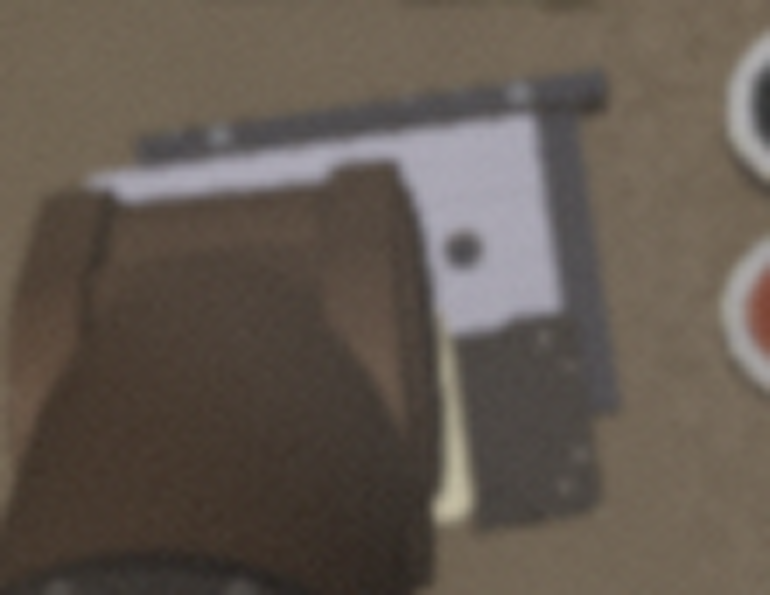

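The cover's back edge is now flush along the rail. Next I retreat and go round to the left side.

Call:
{"name": "arm_command", "arguments": {
  "targets": [
    [[0.008,0,0,0,0,0],[0.015,0,0,0,0,0],[0.015,0,-0.01,0,0,0],[0,0,-0.03,0,0,0],[0,0,-0.03,0,0,0],[0,0.04,0,0,0,0],[0,0.04,0,0,0,0],[0,0.04,0,0,0,0],[0,0.03,0,0,0,0]]
  ]
}}

```text
clock: 7.7
position: [0.3859, 0.232, 0.1125]
ee_rot: [-0.234, 3.132, 0.002]
force: [-0.2, 0.1, -0.6]
width: 0.979
gripper_force: 0.0
```

Call:
{"name": "arm_command", "arguments": {
  "targets": [
    [[0,0,0,0,0,0.175],[0,0,0,0,0,0.175],[0,0,0,0,0,0.175],[0,0,0,0,0,0.175],[0,0,0,0,0,0.175],[0,0,0,0,0,0.175],[0,0,0,0,0,0.175],[0,0,0,0,0,0.175],[0,0,0,0,0,0.17],[0,0,0,0,0,0]]
  ],
  "jaw": 0.06
}}

```text
clock: 8.95
position: [0.3862, 0.2305, 0.1121]
ee_rot: [-2.048, -2.381, -0.001]
force: [-0.3, 0.6, -0.6]
width: 0.654
gripper_force: 0.0
```

```bash
python3 - <<'E'
from h import *
plan(m2w(.0,.160,.031),8.4); s=arm.observe(); print(s['joints'].round(2),s['width'])
im=snap('top','t3.png'); c=im['pixels'][170:270,222:342,::-1]
cv2.imwrite('pics/c4.png',cv2.resize(c,None,fx=6,fy=6,interpolation=cv2.INTER_CUBIC))
E
```

```text
now mould [-0.1057  0.1757  0.1121] shift [-0.0161  0.1056  0.0811] turn [-0.     -0.0006  0.0035] F [-0.3  0.6 -0.6] t 8.95
[-1.16  0.38  0.66  2.18 -0.36  0.69 -0.11] 0.6542360639709576
```

View pics/c4.png

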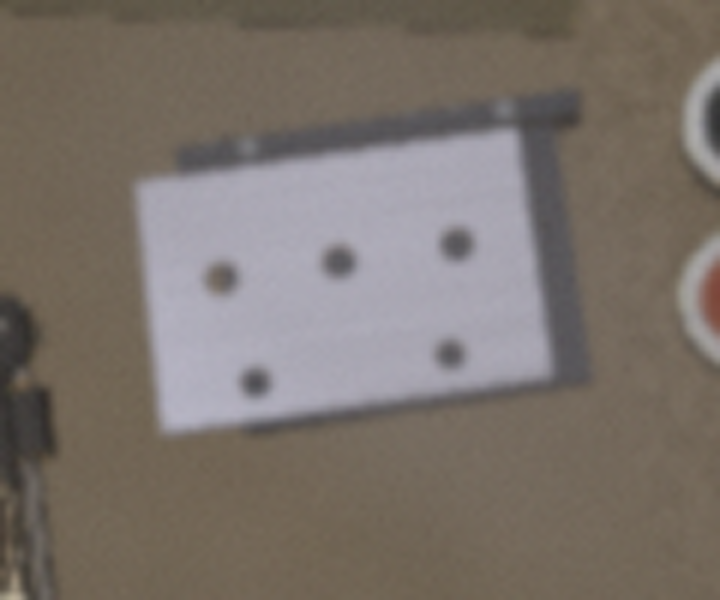

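The crop shows the cover lying along the rail, straight, with its mid pouring hole at (338,262). It is still about 25 mm too far left. Next I move beside its left edge.

Call:
{"name": "arm_command", "arguments": {
  "targets": [
    [[0,0.035,0,0,0,0],[0,0.035,0,0,0,0],[0,0.035,0,0,0,0.003],[0,0,0.03,0,0,0],[0,0,0.03,0,0,0],[0,0,0.021,0,0,0],[-0.013,0,0,0,0,0],[-0.013,0,0,0,0,0],[-0.012,0,0,0,0,0],[0,0,0,0,0,0]]
  ]
}}

```text
clock: 10.25
position: [0.497, 0.2071, 0.0316]
ee_rot: [2.056, 2.375, 0.002]
force: [-0.1, 0.4, -0.1]
width: 0.651
gripper_force: 0.0
```

Call:
{"name": "arm_command", "arguments": {
  "targets": [
    [[-0.003,0,0,0,0,0],[-0.003,0,0,0,0,0],[-0.003,0,0,0,0,0],[-0.003,0,0,0,0,0],[-0.003,0,0,0,0,0],[0,0,0,0,0,0]]
  ]
}}

```text
clock: 11.0
position: [0.4985, 0.1935, 0.0307]
ee_rot: [-2.054, -2.377, 0.0]
force: [0.2, -1.5, 0.9]
width: 0.656
gripper_force: 0.1
```

```bash
python3 - <<'E'
from h import *
plan(m2w(.0,.0995,.031),8.4)
im=snap('top','t4.png'); c=im['pixels'][170:270,222:342,::-1]
cv2.imwrite('pics/c5.png',cv2.resize(c,None,fx=6,fy=6,interpolation=cv2.INTER_CUBIC))
E
```

```text
now mould [-0.      0.1227  0.0307] shift [-0.0232  0.0001 -0.0003] turn [-0.     -0.     -0.0008] F [ 0.2 -1.5  0.9] t 11.0
```

View pics/c5.png

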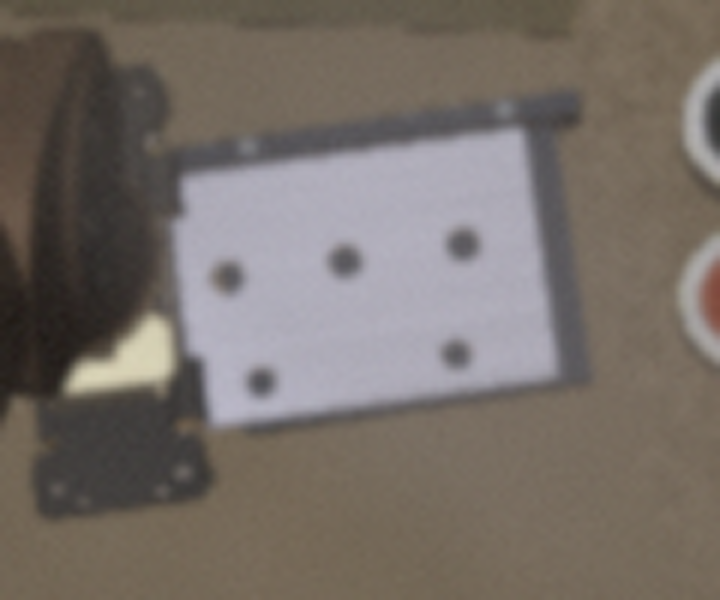

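The cover is moving right along the rail, with its mid hole now at (345,262). I keep going.

Call:
{"name": "arm_command", "arguments": {
  "targets": [
    [[-0.002,0.0001,0,0,0,0],[-0.002,0.0001,0,0,0,0],[-0.002,0.0001,0,0,0,0],[-0.002,0.0001,0,0,0,0],[-0.002,0.0001,0,0,0,0],[-0.002,0.0001,0,0,0,0],[-0.002,0.0001,0,0,0,0],[-0.002,0.0001,0,0,0,0],[0,0,0,0,0,0]]
  ]
}}

```text
clock: 12.18
position: [0.5019, 0.1774, 0.0307]
ee_rot: [2.054, 2.376, -0.0]
force: [-0.5, 1.1, -0.1]
width: 0.652
gripper_force: 0.7
```

Call:
{"name": "arm_command", "arguments": {
  "targets": [
    [[-0.001,0.0001,0,0,0,0],[-0.001,0.0001,0,0,0,0],[-0.001,0,0,0,0,0],[-0.001,0,0,0,0,0],[0,0,0,0,0,0]]
  ]
}}

```text
clock: 12.8
position: [0.5029, 0.1735, 0.0309]
ee_rot: [2.054, 2.376, 0.001]
force: [-0.7, 0.7, -0.6]
width: 0.651
gripper_force: 0.0
```

```bash
cat > z.py <<'E'
from h import *
im=snap('top','tz.png'); plan(m2w(.0,.0995,.031),8.4)
h,w=im['z_map'].shape; uv=np.stack(np.meshgrid(np.arange(240,325),np.arange(185,255)),-1).reshape(-1,2)
P=at_depth(im,uv); M=np.array([w2m(p) for p in P]); b=im['pixels'][uv[:,1],uv[:,0]].min(1)>125
for lo,hi in((-.055,-.025),(-.01,.02),(.035,.055)):
    k=b&(M[:,0]>lo)&(M[:,0]<hi)&(abs(M[:,1])<.075); print(lo,k.sum(),'z',np.median(M[k,2]).round(4))
print('bright extent',np.percentile(M[b],[1,99],axis=0).round(3).tolist())
E
python3 z.py
```

```text
now mould [0.0014 0.1023 0.0309] shift [-0.0028 -0.0014 -0.0001] turn [ 0.0008  0.0004 -0.0013] F [0.3 0.2 0.8] t 12.85
-0.055 591 z 0.0289
-0.01 515 z 0.0286
0.035 370 z 0.0287
bright extent [[-0.058, -0.09, 0.002], [0.062, 0.089, 0.181]]
```

The depth data shows the cover's top flat at about 28.7 mm front to back, so it has dropped onto the pins. I back off and check.

Call:
{"name": "arm_command", "arguments": {
  "targets": [
    [[0.005,0,0,0,0,0],[0.015,0,0,0,0,0],[0.02,0,0,0,0,0],[0.02,0,0,0,0,0],[0,0,-0.04,0,0,0],[0,0,-0.05,0,0,0],[0.04,-0.04,0,0,0,0],[0.0,-0.05,0,0,0,0],[0,0,0,0,0,0],[0,0,0,0,0,0]]
  ]
}}

```text
clock: 14.1
position: [0.3989, 0.2611, 0.121]
ee_rot: [2.052, 2.379, 0.002]
force: [1.1, 0.5, 0.2]
width: 0.651
gripper_force: 0.0
```

```bash
python3 z.py; python3 - <<'E'
from h import *
im=load('top'); c=im['pixels'][165:265,222:362,::-1]
cv2.imwrite('pics/c6.png',cv2.resize(c,None,fx=5.5,fy=5.5,interpolation=cv2.INTER_CUBIC))
E
```

```text
now mould [-0.088   0.2037  0.1211] shift [-0.1042  0.0879  0.0901] turn [ 0.0014 -0.0004 -0.0001] F [ 0.1 -0.2 -0.2] t 14.15
-0.055 555 z 0.0289
-0.01 513 z 0.0286
0.035 375 z 0.0286
bright extent [[-0.058, -0.09, 0.001], [0.062, 0.089, 0.034]]
```

View pics/c6.png

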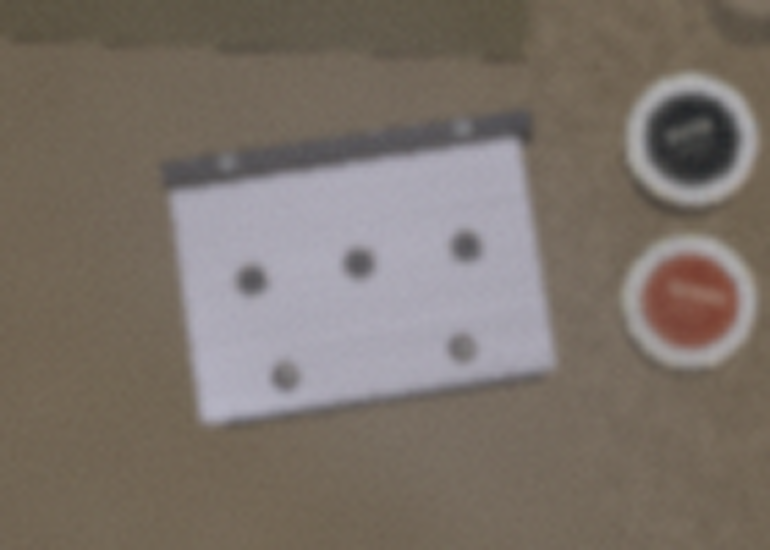

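The cover is seated: both pins show in the locating holes at (286,376) and (462,348), the plate is flat, and the tins have not moved.

```bash
python3 -c "
from cell import arm; print(arm.sign_off())"
```

```text
the job is handed in; nothing more can be done
None
```

The cover was pushed back against the stop rail and slid right until it dropped over both pins; it lies flat on the mould, the arm is clear of it, and the job was handed in at about 14 s (no verdict was returned).

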